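Open the sampling valve of a water filter unit over a catch box

TASK

Draw a water sample from the filter unit. First slide the open clear box along the table (do not lift or tip it) until the end of the spout is about over the middle of its open top. Then take the sampling key by its flat wing, push it down into the bayonet socket on the unit so that its lugs pass the two entry slots, turn it a quarter turn clockwise against the spring to the stop, and finish while still gripping it there: the valve springs back when let go, so do not release the key. Leave everything else where it stands.

Things in the scene. Friction and masses are not known exactly. Their poses are not given: they have to be found in the camera images.
- filter_unit: Fixed water filter unit, stainless case 100 mm (x) by 190 mm (y), its deck (top) 110 mm above the table; origin on the table under the middle of the case. Its front, with spout and round gauge, faces its own -x; z up. It stands within some 10 cm either way, yaw from 0 to 0.4 rad. Bayonet socket on the deck at x=0 y=-50 mm (right, seen from the robot)
- cartridge_top (a point): Centre of the top of the white filter cartridge on the deck, left of the socket: 78 mm across, 186 mm above the table; 98 mm from the socket's axis
- outlet (a point): Lower end of the spout's nozzle, 75 mm above the table and 140 mm in front of the unit's origin (90 mm in front of the case); the spout is a 12 mm tube whose top is at 100 mm
- socket (a point): Centre of the mouth of the bayonet socket, 144 mm above the table: an aluminium ring, 62 mm outer diameter, 34 mm tall. Bore 30 mm; two entry slots 13 mm wide run along the unit's +x and -x, out to 24 mm from the axis. The ledge between the slots is 14 mm deep; the lugs turn under it. Stops keep the key from turning anticlockwise from the slots
- valve_pin (a joint): Travel of the brass spring pin in the middle of the socket (m): 0 as found, its top 10 mm below the mouth; 0.022 with the key fully down. It pushes the key up with about 3 N at first, 8 N fully down
- valve (a joint): Angle of the valve in the socket, rad: 0 closed, 1.35 fully open (the stop). The lugs of the inserted key push it round, clockwise seen from above, after up to 0.15 rad of free play: the key turns about 1.45 rad from the slots to the stop. A spring turns it back: 0.20 N m at 0, 0.35 N m at the stop
- sampling_key: Loose key, about 160 g, standing upright on its foot, 72 mm tall; origin at the centre of its underside, z up. Steel shank 27 mm diameter with tapered foot, lugs near the foot, a flange 46 mm diameter from 32 to 36 mm up, a flat black wing on top. A half turn about z makes no difference. The flange meets the socket's top when the origin is 32 mm below the mouth
- wing (a point): Middle of the wing's top edge, 72 mm above the key's origin. The wing is 50 mm long along the key's x (in line with the lugs) and 14 mm thick along y, from 38 to 72 mm up; grip it across its thickness
- lugs (a point): On the key's axis, level with the tops of its two lugs, 12 mm above the origin. They point along the key's +x and -x, 44 mm over both, 9 mm wide, 6 mm thick. They are under the ledge and free to turn when the key's origin is 27 to 32 mm below the socket's mouth; once turned they keep the key in
- catch_box: Loose open clear plastic box, mouth upwards, 90 g, 111 x 96 mm over the rim and 63 mm tall; its walls are felt as an upright block 86 mm (x) x 80 mm (y) x 65 mm; origin at the centre of its underside, z up
- flask: Bystander: upright aluminium flask with a black stopper, 63 mm diameter, 148 mm tall; origin at the centre of its underside; it and the key may have swapped places
- vial_right: Bystander: small glass vial with a black cap, 25 mm diameter, 61 mm tall, right of the unit; origin under its centre
- vial_left: Bystander: the same kind of vial, left of the unit; origin under its centre
- draining_box: Bystander: clear plastic box standing upside down, closed side up, 99 x 92 x 62 mm, at the left; origin under its centre
Things that resemble listed ones, but are neither listed nor needed, are in the scene too. Of the things that look like the sampling_key, the smaller one is meant. What is shaped like the catch_box but yellow is not meant.

How it is judged (in metres and radians):
On the way, in this order (a step that is already met when the one before it is completed fails the run):
1. the open box stands under the spout (horizontal distance between catch_box and outlet below 0.03 m and linear speed of catch_box below 0.02 m/s), for 0.2 s.
2. the key is pushed down in the socket, lugs below the ledge, valve still shut (z of sampling_key in the frame of socket below -0.0245 m and horizontal distance between sampling_key and socket below 0.006 m and value of joint valve below 0.3 rad), for 0.1 s.
At the end, for the whole second after the job is handed in: The fingers still grip the key (over 3 N); it sits upright (0.12 rad) in the socket, origin over 24.5 mm below the mouth and within 6 mm of the axis, holding the valve beyond 1.15 of 1.35 rad; the box stands flat, its centre within 30 mm of the point under the outlet (value of joint valve above 1.15 rad and z of sampling_key in the frame of socket below -0.0245 m and horizontal distance between sampling_key and socket below 0.006 m and angle between sampling_key's own z axis and vertical below 0.12 rad and contact force between the fingers and sampling_key above 3 N and horizontal distance between catch_box and outlet below 0.03 m and angle between catch_box's own z axis and vertical below 0.1 rad and height (world z) of catch_box below 0.008 m); the arm keeps its last pose, push and grip.
It fails at once if the valve is opened (over 0.3 rad) while the box is not under the spout (value of joint valve above 0.3 rad and horizontal distance between catch_box and outlet above 0.035 m).
It fails at once if the catch box is lifted (over 20 mm) or tipped (over 0.35 rad) (height (world z) of catch_box above 0.02 m or angle between catch_box's own z axis and vertical above 0.35 rad).
It fails at once if a bystander is moved more than 40 mm or tipped over (distance of any of flask, vial_right, vial_left, draining_box from where it was at the start of the episode above 0.04 m or angle between any of flask, vial_right, vial_left's own z axis and vertical above 0.5 rad).
It also fails if it takes over 66 s, if anything falls off the work surface, if the arm or the gripper's body presses on something with over 40 N, if the wrist force passes 120 N, or if a joint passes its speed limit or range.

ROBOT

A 7-joint arm with a two-finger parallel gripper is mounted at the origin on the work surface; the furniture and walls round the work are solid. World frame = base frame: x ahead of the robot, y to its left, z up, the work surface at z = 0. Lengths are in mm, angles in rad, forces in N, time in s.
With the tool pointing down it reaches from about 400 to 875 mm from the base axis. Payload 4.4 kg.
Tool frame: the origin (TCP) lies midway between the tips of the shut fingers; the grasp point (between the pads) lies ctrl.grip_depth behind it (ctrl.grip_depth is the distance from the TCP to the grasp point, in mm); z points along the fingers, y is the line along which they close (so a half turn about z gives the same grasp; the last joint's range is limited). The gripper opens to 85 mm and grips with 20 to 120 N. Pads are 22 mm wide; open, the fingers measure 114 mm over their backs; the gripper's body (76 mm by 85 mm) begins 54 mm behind the grasp point. The pads swing forward as they close: fully open they stand 13 mm farther back than shut.
Start: joints at [-1.173, 0.628, 0.038, 1.517, -0.027, 0.996, -0.02], TCP at [290.756, 581.36, 191.913] pointing down, gripper open.
Joint ranges: [-3.06, 3.06], [-0.37, 2.12], [-1.25, 1.32], [0.18, 2.47], [-1.1, 4.24], [0.23, 1.98], [-2.94, 2.94]. Speed limits (rad/s): [2.57, 2.57, 3.14, 3.14, 3.14, 3.14, 3.14].

INTERFACE

Orientations are given as [roll, pitch, yaw] about the fixed x, y, z axes, in that order (R = Rz(yaw) Ry(pitch) Rx(roll)).
In Python, from cell import ctrl gives the robot as it stands.
- The arm moves only by the tool carry_out, never from a script. Its argument "deltas" is one flat list of numbers, 7 for each row, row after row: the turn, a rotation vector about the tool's x, y, z in degrees, then the shift along the tool's x, y, z in m, then the closure, from -1 (fully open) to 1 (shut). In form: [wx, wy, wz, dx, dy, dz, claw, wx, wy, wz, dx, dy, dz, claw, ...]. A call has 1 to 12 rows; each row shifts and turns the commanded pose from where the row before left it, along the tool's axes as they then stand; what a row does not reach is not made up. A row lasts 1/8 s, in which the tool goes at most 62.5 mm and 10.7 degrees, less where a joint would pass 70% of its speed; a pose out of reach is approached as far as the arm can. A call with a gripper value outside its range is refused whole. The fingers move at their own pace and stop on an object; the grip force is fixed at half the most. Time passes only in rows, so rows that do not move let the fingers close. It gives the time, the measured TCP pose, the force, the opening and the grip force at its end, in the units of the state.
- ctrl.read_state(): the state, without advancing time (a new reading comes with each control period).
- ctrl.get_image(name): name is "scene" or "top"; returns the picture (400x640x3 uint8, red, green, blue); there is no depth.
- ctrl.calibration(name): a dict with "mtx" (3x3 intrinsics, pixels), "distortion" ([k1, k2, p1, p2, k3] as OpenCV has them; the pictures are not rectified), "R" (3x3) and "t" (3): a world point X has camera coordinates R X + t. Camera axes: x right, y down, z forward; pixel columns grow to the right and rows downward; lengths in mm; the calibration is good to about 2 mm. A picture is of the moment at which its call begins. calibration takes no time and is no camera call.
- ctrl.finish_job(): hands the job in; it is judged then, once.
The state is a dict: "clock": time; "qpos": joint angles; "qd": joint speeds; "tau": joint torques, N m; "eef_pos": TCP position; "tool_rot": TCP orientation; "force": force on the tool from outside, world axes, zero at the start; "torque": the same for the moment, N m; "width": finger opening in mm; "gripper_force": force on a finger pad.
Only numpy, scipy, OpenCV 4.12 (cv2) and the standard library are available. Lean on these libraries where they do the work, as an engineer would, in place of code of your own. Each camera call takes 0.05 s, during which the arm holds its last target. There are 200 camera calls.

## Working session

There is one attempt and no reset: what is moved stays moved. The work goes in short steps, Python scripts to look and compute and a tool call to move; the robot and the scene stay as the last step left them, time stands still between calls to the robot, and variables do not carry over. Pictures are saved under pics/ and viewed, at most 13 in all, crops included, and the job is handed in when it is done.

Besides the shell and the picture viewer there is one more tool, called after "Emit:" in YAML: its name, and indented under it one key for each argument. carry_out: Moves the arm, as the interface text tells. Its arguments: {"type":"object","properties":{"deltas":{"type":"array"}},"required":["deltas"]}

```bash
mkdir -p pics; ls; python3 - <<'E'
from cell import ctrl
import cv2,numpy as np
for n in("scene","top"):
    im=ctrl.get_image(n); cv2.imwrite(f"pics/{n}0.png",im[:,:,::-1])
    c=ctrl.calibration(n); R=np.array(c["R"]);t=np.array(c["t"]); print(n,np.round(c["mtx"],1).tolist(),c["distortion"],"C",np.round(-R.T@t,0),"fwd",R[2].round(2))
s=ctrl.read_state(); print(s, ctrl.grip_depth)
E
```

```text
pics
scene [[396.6, 0.0, 319.3], [0.0, 396.6, 205.7], [0.0, 0.0, 1.0]] [0.02323355 0.         0.         0.         0.        ] C [-112. -611.  932.] fwd [ 0.52  0.54 -0.66]
top [[424.4, 0.0, 324.2], [0.0, 424.4, 196.9], [0.0, 0.0, 1.0]] [-0.04394649  0.          0.          0.          0.        ] C [ 306.   29. 1358.] fwd [ 0.17  0.   -0.99]
{'clock': 0.1, 'qpos': array([-1.17279624,  0.62923743,  0.03844279,  1.51825477, -0.02699502,
        0.99631663, -0.01999136]), 'qd': array([-3.24349474e-04, -3.16810703e-03,  8.67618127e-05, -1.34788236e-04,
        1.54379611e-03, -1.12855156e-03, -1.97205098e-04]), 'tau': array([ 3.56123142e-03, -5.64526749e+01,  1.23058610e+00, -1.93970311e+01,
        1.12982362e-02,  5.43190807e-03,  2.22947233e-05]), 'eef_pos': array([290.47161871, 580.78856939, 191.09580968]), 'tool_rot': array([-3.13989443e+00,  1.90942972e-05,  2.67780582e+00]), 'force': array([-0.64431797, -0.10047533, -0.62040235]), 'torque': array([-0.05851059,  0.00867179, -0.01566158]), 'gripper_force': 0.0, 'width': 85.55831120291782} 18.700000000000003
```

View pics/scene0.png

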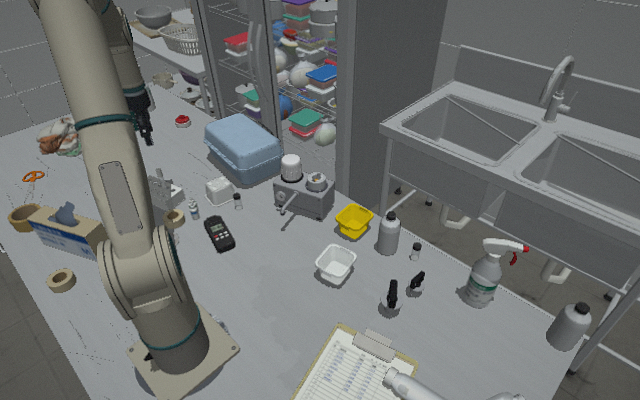

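View pics/top0.png

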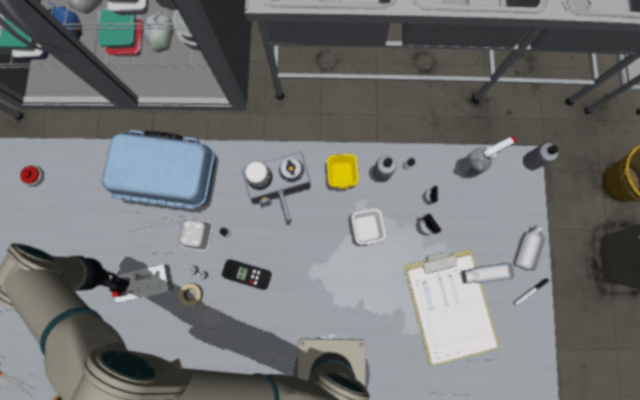

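The scene view shows the filter unit at (305,195), with its spout ending at about (282,210) and its socket at (317,180). The white open box is at (335,265), the yellow one at (353,222) and the flask at (388,235). There are two black-winged keys, at (392,295) and (417,281) in scene, which are (430,225) and (431,195) in top. The smaller one should be the one at (417,281)/(431,195). I'll confirm that in an enlarged crop.

```bash
cat > h.py <<'E'
import cv2,numpy as np
from cell import ctrl
def cam(n):
    c=ctrl.calibration(n); return np.array(c["mtx"]),np.array(c["distortion"]),np.array(c["R"]),np.array(c["t"])
def ray(n,p):
    K,D,R,t=cam(n); u=cv2.undistortPoints(np.array([[p]],float),K,D)[0,0]
    d=R.T@np.r_[u,1]; return -R.T@t,d/np.linalg.norm(d)
def onz(n,p,z):
    C,d=ray(n,p); return C+d*(z-C[2])/d[2]
def two(p1,p2):
    """scene pixel, top pixel -> point, gap"""
    C1,d1=ray("scene",p1);C2,d2=ray("top",p2)
    s=np.linalg.lstsq(np.c_[d1,-d2],C2-C1,rcond=None)[0]
    a,b=C1+s[0]*d1,C2+s[1]*d2; return (a+b)/2,np.linalg.norm(a-b)
def pix(n,X):
    K,D,R,t=cam(n); return cv2.projectPoints(np.array(X,float).reshape(-1,1,3),cv2.Rodrigues(R)[0],t,K,D)[0][:,0]
def crop(im,x,y,w,h,k): return cv2.resize(im[y:y+h,x:x+w],None,fx=k,fy=k,interpolation=cv2.INTER_CUBIC)
E
python3 - <<'E'
from h import *
s=cv2.imread("pics/scene0.png");t=cv2.imread("pics/top0.png")
a=crop(s,370,255,80,60,5);b=crop(t,400,175,80,60,5);c=crop(s,265,145,80,80,5)[:300];c=crop(s,265,150,80,60,5);d=crop(t,235,150,80,60,5)
cv2.imwrite("pics/crop1.png",np.vstack([np.hstack([a,b]),np.hstack([c,d])]))
E
```

```text
(no output)
```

View pics/crop1.png

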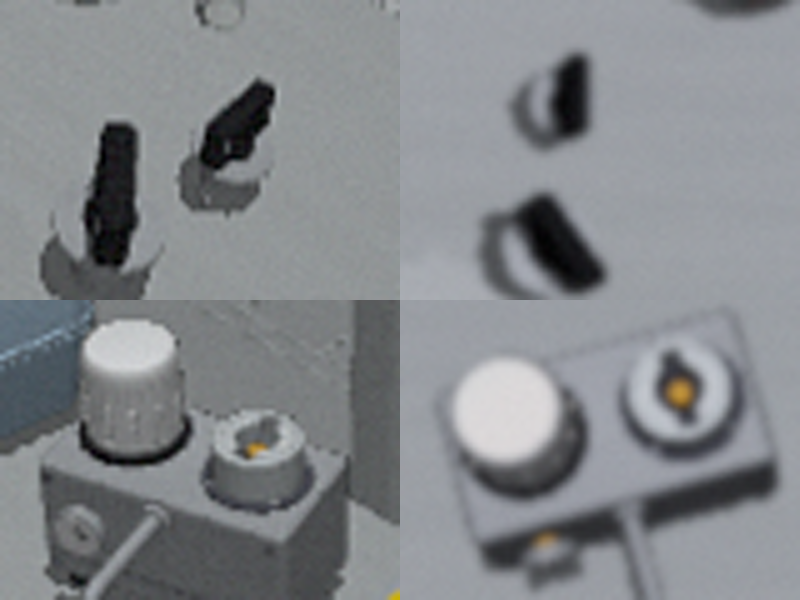

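The crops confirm it. The key at scene (417,280) / top (434,194) is clearly the smaller one, so it is the sampling_key; the one at scene (392,295) / top (431,225) is the bigger look-alike. In the unit crops the socket ring, brass pin and dark slots are visible: pin at scene ≈(316,180), top ≈(291,168), and the cartridge at top ≈(256,172).

```bash
cat > meas.py <<'E'
from h import *
s=cv2.imread("pics/scene0.png");t=cv2.imread("pics/top0.png")
def mask(im,f,x,y,w,h,k=4):
    c=crop(im,x,y,w,h,k); m=f(c).astype(np.uint8)
    n,l,st,ce=cv2.connectedComponentsWithStats(m)
    i=1+np.argmax(st[1:,4]); return (l==i).astype(np.uint8),st[i,4]/k/k,lambda p:(np.array(p)+.5)/k-.5+[x,y]
blk=lambda c:c.max(2)<45
def rect(im,*a,f=blk):
    m,ar,g=mask(im,f,*a); q=cv2.findContours(m,0,1)[0]; q=max(q,key=cv2.contourArea)
    r=cv2.minAreaRect(q); return g(cv2.boxPoints(r)),ar,g(q[:,0].mean(0)),g(q[:,0])
for nm,A,B in(("small",(405,265,25,27),(420,180,30,26)),("big",(380,275,22,40),(415,210,30,30))):
    b1,a1,c1,_=rect(s,*A);b2,a2,c2,_=rect(t,*B)
    print(nm,"areas",a1,a2,"scene",b1.round(1).tolist(),"top",b2.round(1).tolist())
    m1,m2=b1.mean(0),b2.mean(0);X,gp=two(m1,m2);print(" wing centre",X.round(1),gp.round(1))
    e=sorted([(np.linalg.norm(b2[i]-b2[i-1]),i) for i in range(4)]); i=e[-1][1]
    P=[onz("top",b2[j],66) for j in(i,i-1)]; v=P[1]-P[0]; print(" long",np.linalg.norm(v).round(1),"yaw",np.arctan2(v[1],v[0]).round(3), "short",e[0][0]*3.1)
# pin
org=lambda c:(c[:,:,2].astype(int)-c[:,:,0]>50)
m1=mask(s,org,308,172,16,16);m2=mask(t,org,283,160,16,16)
p=[g(np.argwhere(m)[:,::-1].mean(0)) for m,a,g in(m1,m2)]; print("pin",p,two(*p))
# socket ring & cartridge (bright)
for nm,A,z in(("ring",(272,150,40,36),144),("cart",(242,155,32,36),186)):
    for th in(150,165,180):
        m,a,g=mask(t,lambda c:c.min(2)>th,*A); q=max(cv2.findContours(m,0,1)[0],key=cv2.contourArea)
        (x,y),d,_=cv2.fitEllipse(cv2.convexHull(q)); P=onz("top",g((x,y)),z); print(nm,th,a,g((x,y)).round(2),np.array(d)/4*3,P.round(1))
E
python3 meas.py
```

```text
small areas 129.9375 64.8125 scene [[407.7, 285.9], [417.8, 268.8], [426.1, 273.7], [416.0, 290.8]] top [[430.6, 186.9], [435.9, 186.9], [435.9, 201.1], [430.6, 201.1]]
 wing centre [ 549.1 -311.    53.1] 1.0
 long 45.0 yaw -0.029 short 16.275000000000002
big areas 201.9375 138.6875 scene [[386.9, 307.9], [386.9, 279.6], [396.4, 279.6], [396.4, 307.9]] top [[421.8, 218.4], [428.6, 213.6], [439.9, 229.5], [433.2, 234.3]]
 wing centre [ 452.2 -296.1   71.5] 0.5
 long 59.1 yaw 0.607 short 25.676197207541232
pin [array([315.63221154, 179.30528846]), array([290.57614943, 168.18534483])] (array([603.68657942, 132.17110844, 135.5365213 ]), np.float64(1.0179604537420477))
ring 150 460.25 [284.82 170.34] [ 90.34353447 124.05856705] [595.3 147.9 144. ]
ring 165 70.875 [287.15 167.75] [37.36760044 51.85578346] [603.2 141.3 144. ]
ring 180 38.6875 [287.81 168.13] [35.53512669 45.11255264] [602.1 139.3 144. ]
cart 150 589.3125 [257.45 155.08] [ 95.3324604  163.32759476] [628.7 223.5 186. ]
cart 165 350.1875 [255.52 171.21] [63.09033966 63.61981201] [581.4 226.9 186. ]
cart 180 320.3125 [255.57 171.31] [59.83757973 61.17551422] [581.1 226.7 186. ]
```

The pin triangulates to z≈135.5, where 134 is expected. The cartridge is 97 mm away, where 98 is expected. The small key's wing measures about 45–50 mm long, and the other is bigger. Next I'll measure the box and check the outlet prediction against the images.

```bash
cat > m2.py <<'E'
from meas import *
print('-----')
for th in(175,190,205):
    f=lambda c:c.min(2)>th
    for n,im,A in(("scene",s,(308,238,56,54)),("top",t,(345,202,48,48))):
        b,a,c,q=rect(im,*A,f=f); h=cv2.convexHull(q.astype(np.float32))
        mm=cv2.moments(h);cc=[mm['m10']/mm['m00'],mm['m01']/mm['m00']]
        print(th,n,a,np.round(cc,1),b.round(1).tolist())
        if n=="top":
            P=np.array([onz("top",x,63) for x in b]);v=P[1]-P[0];w=P[2]-P[1];print("  rim",np.linalg.norm(v).round(),np.linalg.norm(w).round(),"yaw",np.arctan2(v[1],v[0]).round(2),np.arctan2(w[1],w[0]).round(2),P.mean(0).round(1))
y=np.arctan2(22.5,94.6);xd=np.array([np.cos(y),np.sin(y)]);yd=np.array([-xd[1],xd[0]])
S=np.array([603.7,132.2]);O=S+50*yd;U=O-140*xd
print("yaw",y,"origin",O,"outlet",U)
X=[np.r_[U,75],np.r_[U,100],np.r_[S,144]]+[np.r_[O+a*xd+b*yd,110] for a in(-50,50) for b in(-95,95)]
for n,im in(("scene",s),("top",t)):
    p=pix(n,X);print(n,p.round(1).tolist())
    x0,y0=(250,150) if n=="scene" else (235,150)
    k=crop(im,x0,y0,100,90,4)
    for a in p: cv2.circle(k,tuple(int(v) for v in ((a-[x0,y0]+.5)*4)),2,(0,0,255),-1)
    globals()["k"+n]=k
cv2.imwrite("pics/crop2.png",np.hstack([kscene,ktop]))
E
python3 m2.py | sed 1,/-----/d
```

```text
175 scene 413.125 [334.3 259.7] [[312.9, 264.7], [326.9, 237.9], [355.8, 253.0], [341.8, 279.8]]
175 top 824.9375 [368.9 226. ] [[350.2, 210.9], [381.0, 205.0], [388.0, 241.7], [357.2, 247.5]]
  rim 97.0 115.0 yaw -1.36 -2.96 [ 443.5 -107.9   63. ]
190 scene 220.6875 [336.1 268.3] [[324.3, 270.5], [329.9, 258.3], [348.3, 266.7], [342.7, 279.0]]
190 top 483.625 [365.3 228.3] [[352.2, 218.9], [374.0, 214.6], [378.6, 237.6], [356.8, 241.9]]
  rim 69.0 72.0 yaw -1.36 -2.95 [437.  -96.5  63. ]
205 scene 13.0 [337.  273.5] [[331.5, 274.0], [331.9, 271.5], [342.4, 273.4], [342.0, 275.8]]
205 top 352.125 [366.3 227.9] [[355.4, 219.3], [373.5, 216.1], [377.1, 236.4], [359.0, 239.6]]
  rim 57.0 63.0 yaw -1.38 -2.97 [438.3 -99.2  63. ]
yaw 0.23350498355074428 origin [592.13055995 180.84306792] outlet [455.92996977 148.4486358 ]
scene [[280.1, 212.7], [279.4, 206.9], [315.7, 177.2], [319.8, 198.2], [271.8, 180.0], [335.2, 181.5], [288.5, 165.0]]
top [[285.2, 220.3], [284.5, 219.3], [290.2, 167.6], [309.2, 183.0], [247.0, 196.4], [302.3, 151.6], [241.0, 164.7]]
```

View pics/crop2.png

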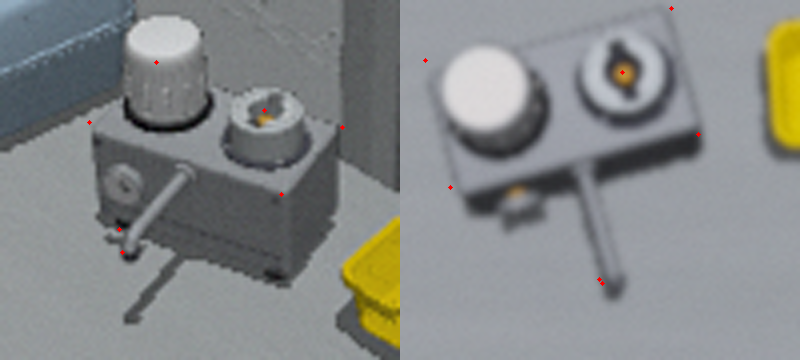

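The overlay shows that my yaw is somewhat too small. The actual spout tip is at scene ≈(282.7,213.5) and top ≈(288,221.5), and the left deck corners sit lower than predicted. I'll refine from the spout tip and the deck corners.

```bash
cat > m3.py <<'E'
from h import *
S=np.array([603.7,132.2])
X,g=two((282.5,213.5),(288.2,221.8));print("tip",X,g)
v=X[:2]-S;print("len(148.7)",np.linalg.norm(v),"yaw",np.arctan2(v[1],v[0])-np.arctan2(50,-140))
P=[onz("top",(235+(a-400)/4,150+b/4),110)[:2] for a,b in((430,88),(665,8),(697,127),(462,190))]
P=np.array(P);print(P.round(1).tolist());
for i,j,o in((0,1,np.pi/2),(3,2,np.pi/2),(3,0,0),(2,1,0)):
    w=P[j]-P[i];print(np.linalg.norm(w).round(1),(np.arctan2(w[1],w[0])+o).round(3))
print("centre",P.mean(0))
for y in(.25,.27,.29,.31):
    xd=np.array([np.cos(y),np.sin(y)]);yd=np.array([-xd[1],xd[0]]);O=S+50*yd
    print(y,"O",O,"out",O-140*xd,"cart",S+98*yd,pix("top",np.r_[S+98*yd,186]))
# slots in the mouth: dark pixels near the socket
t=crop(cv2.imread("pics/top0.png"),280,157,22,22,8);m=(t.max(2)<90).astype(np.uint8)
n,l,st,ce=cv2.connectedComponentsWithStats(m);i=[k for k in range(1,n) if st[k,4]>60];print(st[i].tolist(),(ce[i]/8+[280,157]).round(1).tolist())
E
python3 m3.py
```

```text
tip [453.20390595 137.19494554  79.75738528] 5.574497961978699
len(148.7) 150.5789620322367 yaw 0.3098462510171043
[[596.2, 279.0], [661.5, 103.1], [569.4, 76.6], [518.5, 251.1]]
187.6 0.355
181.7 0.284
82.6 0.344
95.8 0.279
centre [586.3887408  177.45754256]
0.25 O [591.32980204 180.64562109] out [455.682063   146.00906679] cart [579.45441199 227.15341733] [[255.38344482 171.8800407 ]]
0.27 O [590.36342817 180.38854482] out [455.43550267 143.04614368] cart [577.5603192  226.64954784] [[255.53075317 172.53389275]]
0.29 O [589.40238874 180.11219378] out [455.24824617 140.07888226] cart [575.67668194 226.1078998 ] [[255.69162019 173.18472878]]
0.31 O [588.44706818 179.81667849] out [455.12036839 137.10846939] cart [573.80425363 225.52868985] [[255.86599241 173.83228324]]
[[55, 34, 63, 66, 1623], [85, 114, 23, 22, 362], [165, 117, 11, 21, 158], [9, 138, 65, 38, 629], [105, 141, 61, 35, 952]] [[290.1, 164.9], [292.2, 172.5], [301.4, 173.1], [283.8, 177.2], [298.0, 177.4]]
```

Yaw comes out at about 0.30 and the outlet at about (455,138.6). The box centre is about (443.5,−108), yaw ≈0.2, with a measured rim of 115×97 against the given 111×96. I'll push the box with half-open fingers as a two-point pusher from its −y side.

Emit:
carry_out:
  deltas: [0, 0, 10.4, 0, 0, -0.02, 0, 0, 0, 10.4, 0, 0, -0.02, 0, 0, 0, 10.4, 0, 0, -0.02, 0, 0, 0, 10.4, 0, 0, -0.02, 0, 0, 0, 10.4, 0, 0, -0.02, 0, 0, 0, 0, -0.058, 0.01, 0, 0, 0, 0, 0, -0.058, 0.01, 0, 0, 0, 0, 0, -0.058, 0.01, 0, 0, 0, 0, 0, -0.058, 0.01, 0, 0, 0, 0, 0, -0.058, 0.01, 0, 0, 0, 0, 0, -0.058, 0.01, 0, 0, 0, 0, 0, -0.058, 0.01, 0, 0]

```text
clock: 1.6
eef_pos: [440.0, 195.4, 291.8]
tool_rot: [-3.141, -0.0, 1.77]
force: [0.9, -0.9, 0.1]
width: 42.7
gripper_force: 0.0
```

Emit:
carry_out:
  deltas: [0, 0, 0, -0.054, -0.008, 0, 0, 0, 0, 0, -0.054, -0.008, 0, 0, 0, 0, 0, -0.054, -0.008, 0, 0, 0, 0, 0, -0.054, -0.008, 0, 0, 0, 0, 0, -0.054, -0.008, 0, 0, 0, 0, 0, -0.054, -0.008, 0, 0, 0, 0, 0, -0.054, -0.008, 0, 0, 0, 0, 0, 0, 0, 0.052, 0, 0, 0, 0, 0, 0, 0.052, 0, 0, 0, 0, 0, 0, 0.052, 0, 0, 0, 0, 0, 0, 0.052, 0, 0, 0, 0, 0, 0, 0.052, 0]

```text
clock: 3.1
eef_pos: [459.8, -184.2, 30.2]
tool_rot: [-3.142, 0.0, 1.771]
force: [-0.6, 0.1, 0.5]
width: 42.9
gripper_force: 0.0
```

Emit:
carry_out:
  deltas: [0, 0, 0, 0.012, 0, 0, 0, 0, 0, 0, 0.012, 0, 0, 0, 0, 0, 0, 0.015, 0.0037, 0, 0, 0, 0, 0, 0.015, 0.0037, 0, 0, 0, 0, 0, 0.015, 0.0037, 0, 0, 0, 0, 0, 0.015, 0.0037, 0, 0, 0, 0, 0, 0.015, 0.0037, 0, 0, 0, 0, 0, 0.015, 0.0037, 0, 0, 0, 0, 0, 0.015, 0.0037, 0, 0, 0, 0, 0, 0.015, 0.0037, 0, 0]

```text
clock: 4.35
eef_pos: [460.3, -36.3, 31.8]
tool_rot: [-3.141, -0.0, 1.77]
force: [-0.2, 0.3, 0.2]
width: 42.4
gripper_force: 0.0
```

```bash
python3 - <<'E'
from h import *
for n in("scene","top"):
    cv2.imwrite(f"pics/{n}1.png",ctrl.get_image(n)[:,:,::-1])
a=crop(cv2.imread("pics/scene1.png"),240,170,120,100,3.3);b=crop(cv2.imread("pics/top1.png"),270,160,120,100,3.3)
cv2.imwrite("pics/crop3.png",np.hstack([a,b]))
E
```

```text
(no output)
```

View pics/crop3.png

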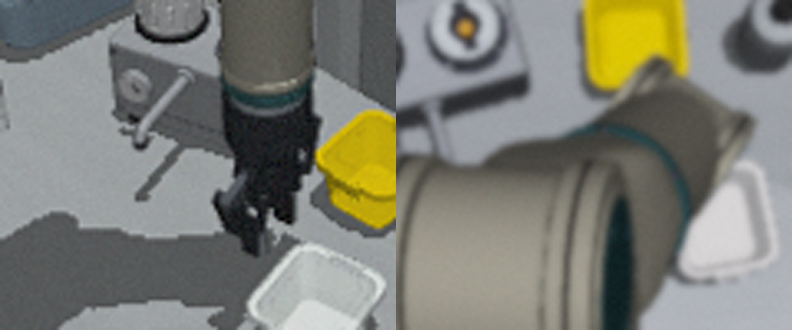

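The picture shows the gripper tip at scene ≈(317,246), with the box apparently still near (335,260). I'll check the numbers before going on.

```bash
cat > box.py <<'E'
from h import *
import sys
def box(im,n,reg,th=175):
    x,y,w,h=reg;c=crop(im,x,y,w,h,4);m=((c.min(2)>th)&(c.max(2).astype(int)-c.min(2)<30)).astype(np.uint8)
    q=max(cv2.findContours(m,0,1)[0],key=cv2.contourArea);hl=cv2.convexHull(q);b=cv2.boxPoints(cv2.minAreaRect(hl));b=(b+.5)/4-.5+[x,y]
    P=np.array([onz(n,p,63) for p in b]);v,w=P[1]-P[0],P[2]-P[1]
    print(n,b.mean(0).round(1),"sides",np.linalg.norm(v).round(),np.linalg.norm(w).round(),"yaw",np.arctan2(v[1],v[0]).round(2),np.arctan2(w[1],w[0]).round(2),"c",P.mean(0).round(1));return b.mean(0)
E
python3 - <<'E'
from box import *
print(pix("scene",[[460,-36,32],[460,-36,100]]),pix("top",[460,-36,32]),ctrl.read_state()["eef_pos"])
for k in(0,1): box(cv2.imread(f"pics/scene{k}.png"),"scene",(305,238,60,54))
print(pix("scene",[[443,-108,63],[443,-108,0],[420,0,63]]))
E
```

```text
[[322.31228939 250.7359914 ]
 [321.9945423  235.04476049]] [[345.16852421 221.56766593]] [460.18491985 -35.00229743  31.72091645]
scene [334.3 258.9] sides 112.0 104.0 yaw 0.4 -1.44 c [ 443.3 -100.9   63. ]
scene [335.5 259. ] sides 118.0 104.0 yaw 0.29 -1.59 c [ 445.5 -103.7   63. ]
[[336.01736011 259.64327948]
 [335.82507693 273.64789276]
 [304.14021901 244.74513384]]
```

```bash
python3 - <<'E'
from box import *
a=cv2.imread("pics/scene0.png",0);im=ctrl.get_image("scene")[:,:,::-1].copy();cv2.imwrite("pics/scene2.png",im);b=cv2.cvtColor(im,6)
t=cv2.imread("pics/top0.png",0);im=ctrl.get_image("top")[:,:,::-1].copy();cv2.imwrite("pics/top2.png",im);u=cv2.cvtColor(im,6)
def find(a,b,x,y,w,h,p=25):
    r=cv2.matchTemplate(b[y-p:y+h+p,x-p:x+w+p],a[y:y+h,x:x+w],cv2.TM_CCOEFF_NORMED);_,v,_,l=cv2.minMaxLoc(r);return v,np.array(l)-p
print("right half scene",find(a,b,336,245,22,40),"top",find(t,u,370,205,20,42))
print("table ctrl",find(a,b,340,203,36,36),find(t,u,420,180,24,60))
print(ctrl.read_state()["qpos"])
E
```

```text
right half scene (0.9969158172607422, array([0, 0])) top (0.9299981594085693, array([0, 0]))
table ctrl (0.9965194463729858, array([0, 0])) (0.9994306564331055, array([0, 0]))
[-0.2003698   0.67415412  0.3255435   2.17018399 -0.56946191  0.37859755
  0.7940443 ]
```

The box has not moved. In the picture the mean of the fingertips is at (321.8,241), while TCP z=32 would project to (322,251), so the tips may really be higher than reported. I'll look closer.

```bash
python3 - <<'E'
from h import *
s=cv2.imread("pics/scene2.png");p=ctrl.read_state()["eef_pos"];print(p)
c=crop(s,275,190,90,100,6)
y=1.77;ty=np.array([np.sin(y),-np.cos(y),0])
for z,col in((0,(0,0,255)),(40,(0,255,0)),(80,(255,0,0))):
    for q in pix("scene",[p+[0,0,z],p+[0,0,z]+28*ty,p+[0,0,z]-28*ty]): cv2.circle(c,tuple(int(v) for v in (q-[275,190]+.5)*6),3,col,-1)
cv2.imwrite("pics/crop4.png",c)
E
```

```text
[460.3363695  -37.28107357  31.89577095]
```

View pics/crop4.png

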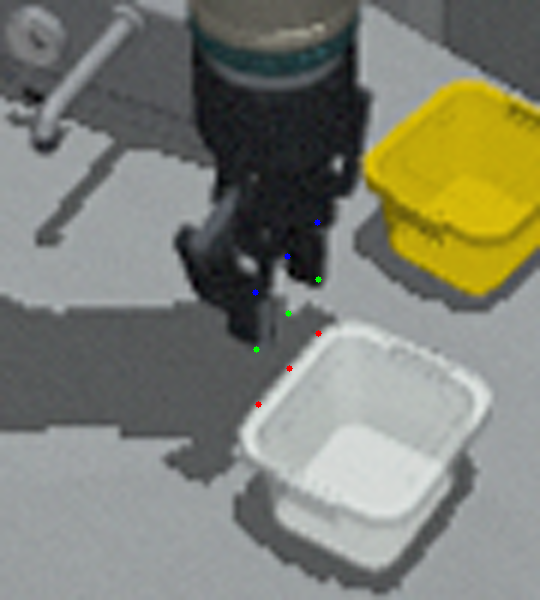

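The fingertips in the image are about 40 mm above where the reported TCP projects, or else farther away from the camera. I'll check this against the start pose in both views, using the image difference between then and now.

```bash
python3 - <<'E'
from h import *
p=np.array([290.5,580.8,191.1]);
for n in("scene","top"):
    print(n,pix(n,[p,p+[0,0,40],p+[0,0,80]]).round(1).tolist())
    a=cv2.imread(f"pics/{n}0.png").astype(int);b=cv2.imread(f"pics/{n}2.png").astype(int)
    m=((a.max(2)<60)&(np.abs(a-b).max(2)>40)).astype(np.uint8)
    N,l,st,ce=cv2.connectedComponentsWithStats(m)
    for i in range(1,N):
        if st[i,4]>25: print(st[i],ce[i].round(0))
a=crop(cv2.imread("pics/scene0.png"),110,70,60,80,7)
b=crop(cv2.imread("pics/top0.png"),75,240,60,80,7)[:, :380]
w=lambda n,k,x0,y0:[cv2.circle(k,tuple(int(v) for v in (q-[x0,y0]+.5)*7),3,c,-1) for q,c in zip(pix(n,[p,p+[0,0,40],p+[0,0,80]]),((0,0,255),(0,255,0),(255,0,0)))]
w("scene",a,110,70);w("top",b,75,240)
cv2.imwrite("pics/crop5.png",np.hstack([a,b])[:560])
E
```

```text
scene [[155.2, 151.6], [151.6, 141.4], [147.9, 130.8]]
[ 93   0  46  69 884] [113.  23.]
[263   0   6  50  55] [266.  24.]
[182  75  17  10  64] [191.  80.]
[122  81  31  65 759] [141. 110.]
[ 75 118  48  13 116] [ 97. 123.]
[135 139   9  28  45] [139. 152.]
[141 167   8  33  81] [145. 182.]
[147 195   7  34  79] [150. 212.]
[168 233   9  23  66] [172. 246.]
[115 295  18  24  36] [123. 307.]
top [[121.9, 272.6], [114.9, 272.6], [107.4, 272.6]]
[  12  245  161  141 5522] [ 99. 317.]
[260 269   9  17  64] [265. 276.]
[312 353  34  18 411] [328. 361.]
[308 363  60  37 871] [335. 382.]
[ 176  366  128   34 1179] [248. 379.]
```

View pics/crop5.png

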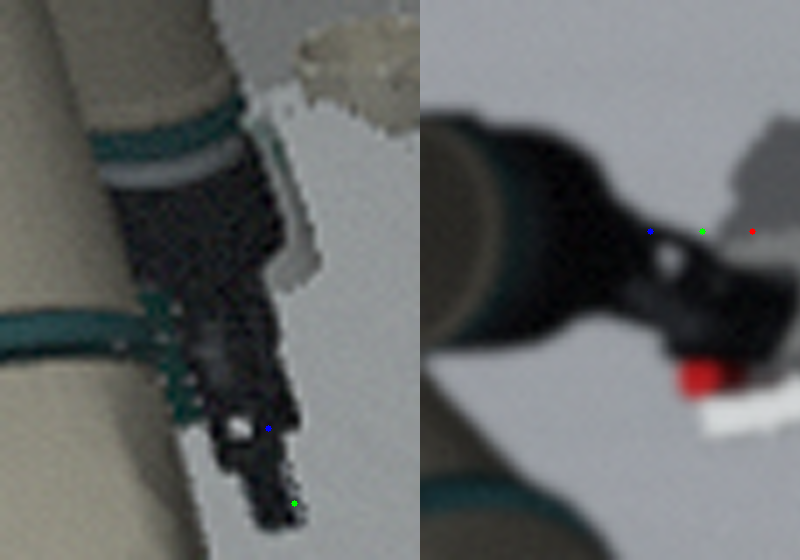

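```bash
python3 - <<'E'
from h import *
p=np.array([290.5,580.8,191.1]);y=2.678;ty=np.array([np.sin(y),-np.cos(y),0])
for n in("scene","top"): print(n,pix(n,[p+k*ty*50+[0,0,z] for k in(-1,1) for z in(13,53)]).round(1).tolist())
c=cv2.imread("pics/top0.png");print(["".join("#" if v<60 else "." for v in r) for r in c[262:300:2,95:150].max(2)])
print(*["".join("#" if v<60 else "." for v in r) for r in cv2.imread("pics/scene0.png")[120:156:2,115:175].max(2)],sep="\n")
E
```

```text
scene [[154.5, 156.4], [150.8, 145.9], [153.6, 140.8], [150.1, 130.5]]
top [[135.2, 281.4], [128.5, 281.7], [104.4, 263.9], [96.7, 263.6]]
['####...................................................', '#####..................................................', '#######................................................', '########...............................................', '##########.............................................', '##############.........................................', '###################....................................', '##############....####....................##...........', '##############...###########...........................', '##################################.....................', '##################################.....................', '##################################.....................', '#............####################......................', '...............#################.......................', '................###############........................', '.......................######..........................', '...............
[... 558 characters left out ...]
####.........................
...................#......##########........................
..........................#########.........................
..............................#####.........................
....................##.........#####........................
.....................#.........#####........................
.....................#..........#####.......................
.....................##.....................................
......................##....................................
.......................#....................................
.......................##...................................
.......................##...................................
```

Both views agree: the real fingertips lie about 35–40 mm behind the reported TCP along the tool, so the first push went over the box. I'll go back, shut the fingers and touch the table to calibrate this offset.

Emit:
carry_out:
  deltas: [0, 0, 0, 0, 0, -0.02, 0, 0, 0, 0, -0.036, -0.0074, 0, 0.5, 0, 0, 0, -0.036, -0.0074, 0, 1, 0, 0, 0, -0.036, -0.0074, 0, 1, 0, 0, 0, -0.036, -0.0074, 0, 1, 0, 0, 0, -0.01, 0, 0.02, 1, 0, 0, 0, 0, 0, 0.02, 1, 0, 0, 0, 0, 0, 0.02, 1, 0, 0, 0, 0, 0, 0, 1, 0, 0, 0, 0, 0, 0, 1]

```text
clock: 5.8
eef_pos: [461.8, -194.9, -7.6]
tool_rot: [3.141, 0.001, 1.769]
force: [0.5, 0.5, -0.0]
width: 0.1
gripper_force: 0.0
```

Emit:
carry_out:
  deltas: [0, 0, 0, 0, 0, 0.004, 1, 0, 0, 0, 0, 0, 0.004, 1, 0, 0, 0, 0, 0, 0.004, 1, 0, 0, 0, 0, 0, 0.004, 1]

```text
clock: 6.3
eef_pos: [461.8, -194.1, -24.4]
tool_rot: [3.142, -0.0, 1.77]
force: [-0.2, 0.5, 0.1]
width: -0.4
gripper_force: 0.0
```

Emit:
carry_out:
  deltas: [0, 0, 0, 0, 0, 0.003, 1, 0, 0, 0, 0, 0, 0.003, 1]

```text
clock: 6.55
eef_pos: [461.7, -194.1, -30.4]
tool_rot: [-3.141, -0.0, 1.77]
force: [0.8, -0.9, 0.1]
width: -0.1
gripper_force: 0.0
```

Emit:
carry_out:
  deltas: [0, 0, 0, 0, 0, 0.002, 1, 0, 0, 0, 0, 0, 0.002, 1]

```text
clock: 6.8
eef_pos: [461.8, -194.1, -34.2]
tool_rot: [3.142, 0.0, 1.77]
force: [0.7, -1.5, -0.6]
width: 0.6
gripper_force: 0.0
```

Emit:
carry_out:
  deltas: [0, 0, 0, 0, 0, 0.002, 1, 0, 0, 0, 0, 0, 0, 1]

```text
clock: 7.05
eef_pos: [461.7, -194.1, -36.2]
tool_rot: [-3.141, -0.0, 1.77]
force: [-0.0, -0.5, 0.2]
width: -0.0
gripper_force: 0.0
```

Emit:
carry_out:
  deltas: [0, 0, 0, 0, 0, 0.002, 1, 0, 0, 0, 0, 0, 0, 1]

```text
clock: 7.3
eef_pos: [461.7, -194.1, -38.2]
tool_rot: [-3.141, -0.0, 1.77]
force: [-0.2, 0.2, -0.0]
width: -0.1
gripper_force: 0.0
```

Emit:
carry_out:
  deltas: [0, 0, 0, 0, 0, 0.002, 1, 0, 0, 0, 0, 0, 0, 1]

```text
clock: 7.55
eef_pos: [461.9, -194.2, -39.3]
tool_rot: [3.141, -0.0, 1.77]
force: [-0.6, 0.8, 10.0]
width: 0.0
gripper_force: 4.7
```

Table contact comes at reported z≈−39, so true TCP height = reported + 39 mm. Now the push again at true height ≈31 mm.

Emit:
carry_out:
  deltas: [0, 0, 0, 0, 0, -0.032, 0, 0, 0, 0, 0, 0, 0, 0, 0, 0, 0, 0.015, 0, 0, 0, 0, 0, 0, 0.015, 0, 0, 0, 0, 0, 0, 0.012, 0.003, 0, 0, 0, 0, 0, 0.012, 0.003, 0, 0, 0, 0, 0, 0.012, 0.003, 0, 0, 0, 0, 0, 0.012, 0.003, 0, 0, 0, 0, 0, 0.012, 0.003, 0, 0, 0, 0, 0, 0.012, 0.003, 0, 0]

```text
clock: 8.8
eef_pos: [459.3, -89.8, -8.1]
tool_rot: [3.142, -0.0, 1.77]
force: [0.7, 0.1, 0.5]
width: 43.0
gripper_force: 0.2
```

```bash
python3 - <<'E'
from box import *
for n,r in(("scene",(290,225,75,70)),("top",(325,195,70,60))):
    im=ctrl.get_image(n)[:,:,::-1].copy();cv2.imwrite(f"pics/{n}3.png",im);box(im,n,r)
E
```

```text
scene [312.1 247.3] sides 76.0 125.0 yaw -0.74 -2.34 c [430.8 -22.6  63. ]
top [388.5 248.9] sides 36.0 33.0 yaw -1.56 3.13 c [ 375.1 -166.9   63. ]
```

Emit:
carry_out:
  deltas: [0, 0, 0, 0.0145, 0.0036, 0, 0, 0, 0, 0, 0.0145, 0.0036, 0, 0, 0, 0, 0, 0.0145, 0.0036, 0, 0, 0, 0, 0, 0.0145, 0.0036, 0, 0, 0, 0, 0, 0.0145, 0.0036, 0, 0, 0, 0, 0, 0.0145, 0.0036, 0, 0, 0, 0, 0, 0.0145, 0.0036, 0, 0, 0, 0, 0, 0.0145, 0.0036, 0, 0, 0, 0, 0, 0.0145, 0.0036, 0, 0, 0, 0, 0, 0.0145, 0.0036, 0, 0, 0, 0, 0, 0.0145, 0.0036, 0, 0, 0, 0, 0, 0.007, 0.0017, 0, 0]

```text
clock: 10.4
eef_pos: [466.6, 82.2, -8.2]
tool_rot: [-3.141, -0.0, 1.772]
force: [-0.5, -0.1, 0.3]
width: 42.8
gripper_force: 0.3
```

Emit:
carry_out:
  deltas: [0, 0, 0, -0.03, 0, 0, 0, 0, 0, 0, -0.05, 0, 0, 0, 0, 0, 0, -0.05, 0, -0.05, 0, 0, 0, 0, -0.05, 0, -0.05, 0, 0, 0, 0, -0.05, 0, -0.05, 0, 0, 0, 0, -0.05, 0, -0.05, -1, 0, 0, 0, -0.05, 0, 0, -1]

```text
clock: 11.28
eef_pos: [530.1, -221.6, 172.4]
tool_rot: [3.135, 0.003, 1.771]
force: [0.6, 0.2, -0.9]
width: 77.1
gripper_force: 0.0
```

```bash
python3 - <<'E'
from box import *
for n,r in(("scene",(240,190,75,75)),("top",(255,195,65,60))):
    im=ctrl.get_image(n)[:,:,::-1].copy();cv2.imwrite(f"pics/{n}4.png",im);box(im,n,r);box(im,n,r,185)
a=crop(cv2.imread("pics/scene4.png"),230,160,120,110,3.3);b=crop(cv2.imread("pics/top4.png"),240,150,120,110,3.3)
cv2.imwrite("pics/crop6.png",np.hstack([a,b]))
E
```

```text
scene [282.9 217.6] sides 128.0 110.0 yaw 0.24 -1.75 c [457.  136.6  63. ]
scene [285.9 220.1] sides 120.0 78.0 yaw 0.12 -1.84 c [455.5 120.   63. ]
top [290.2 220.9] sides 97.0 108.0 yaw -1.38 -2.95 c [456.1 134.1  63. ]
top [290.2 220.9] sides 95.0 105.0 yaw -1.38 -2.94 c [456.1 134.1  63. ]
```

View pics/crop6.png

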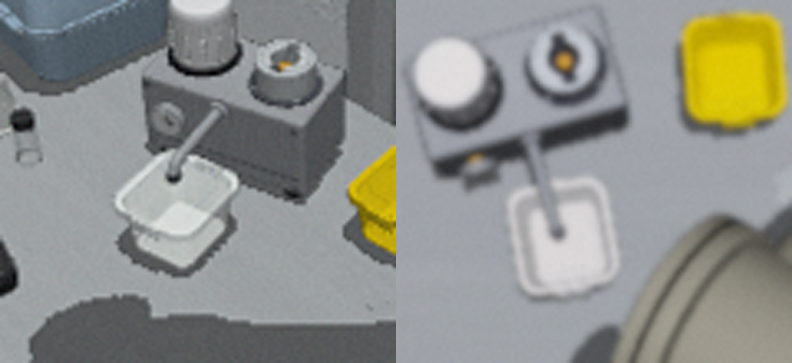

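The spout tip is over the box: scene crop (173,175), which is scene ≈(282,213); in top it ends at ≈(289,220). The box centre is (456,134) against an outlet of (455,138), so step 1 is done. Next I'll refine the key's pose, reusing the undisturbed first pictures.

```bash
python3 - <<'E' | sed 1,/=====/d
from meas import *
print("=====")
for th in(45,60,75):
  f=lambda c:c.max(2)<th
  for n,im,A in(("scene",s,(405,265,25,27)),("top",t,(425,180,22,26))):
    m,a,g=mask(im,f,*A); q=max(cv2.findContours(m,0,1)[0],key=cv2.contourArea)
    yx=np.argwhere(m)[:,::-1].astype(float);c=yx.mean(0);w,v=np.linalg.eigh(np.cov(yx.T));d=v[:,1]
    pr=(yx-c)@d;e=[g(c+d*pr.min()),g(c+d*pr.max())];P=[onz(n,x,60) for x in e];u=P[1]-P[0]
    print(th,n,a,"c",g(c).round(2),"pca yaw",(np.arctan2(u[1],u[0])).round(3),"len",np.linalg.norm(u).round(1),"mid",((P[0]+P[1])/2).round(1), "hull",g(cv2.approxPolyDP(cv2.convexHull(q),3,True)[:,0]).round(1).tolist())
    globals()[n]=g(c)
  print(two(scene,top))
k=np.array([549,-311]);
for n in("scene","top"):
  print(n,pix(n,[[*(k+[a,b]),z] for z in(72,38) for a in(-25,25) for b in(-7,7)]).round(1).tolist())
E
```

```text
45 scene 129.9375 c [416.96 280.07] pca yaw -3.062 len 69.0 mid [ 544.9 -314.1   60. ] hull [[423.9, 272.4], [422.9, 279.1], [418.9, 285.9], [412.6, 288.4], [410.1, 287.4], [409.6, 285.4], [411.1, 280.1], [420.4, 271.6]]
45 top 64.8125 c [433.59 194.31] pca yaw 3.04 len 46.0 mid [ 547.5 -309.9   60. ] hull [[435.4, 186.9], [435.9, 199.4], [432.1, 201.1], [430.6, 196.4], [431.6, 189.6], [433.4, 187.4]]
(array([ 548.00801733, -311.83370529,   53.69117324]), np.float64(0.9735855779344724))
60 scene 140.6875 c [416.9  280.13] pca yaw -3.056 len 70.5 mid [ 544.9 -314.1   60. ] hull [[423.9, 272.1], [423.1, 278.9], [419.1, 285.6], [413.1, 288.4], [410.4, 287.9], [409.4, 285.6], [411.1, 279.9], [420.6, 271.1]]
60 top 78.3125 c [433.54 194.35] pca yaw 3.021 len 49.6 mid [ 547.5 -309.8   60. ] hull [[435.6, 186.4], [436.1, 199.6], [431.6, 201.6], [430.1, 196.1], [431.4, 189.1]]
(array([ 547.92176757, -311.74957853,   53.44053932]), np.float64(0.9650125979713953))
75 scene 156.1875 c [416.61 280.55] pca yaw -3.041 len 81.4 mid [ 539.7 -314.7   60. ] hull [[423.6, 271.9], [424.4, 273.6], [423.1, 279.1], [419.4, 285.6], [409.6, 291.4], [409.1, 286.1], [411.1, 279.6], [420.4, 271.1]]
75 top 92.5625 c [433.57 194.4 ] pca yaw 3.005 len 51.7 mid [ 547.4 -309.9   60. ] hull [[435.6, 186.1], [436.6, 187.4], [436.6, 199.4], [433.6, 201.9], [430.6, 201.9], [429.9, 194.9], [431.1, 188.9], [433.6, 186.4]]
(array([ 547.6325239, -311.8212442,   52.1456537]), np.float64(0.026792346645151798))
scene [[414.6, 282.3], [410.2, 279.4], [425.1, 271.7], [420.7, 268.9], [412.8, 290.1], [408.5, 287.2], [423.2, 279.5], [418.9, 276.7]]
top [[437.4, 200.8], [432.9, 200.8], [436.9, 184.9], [432.4, 184.9], [434.6, 202.6], [430.2, 202.5], [434.1, 187.1], [429.8, 187.0]]
```

Wing centre ≈(548.5,−311), yaw ≈ −0.06, mid-height 53 against 55 expected. I'll rotate the tool to yaw 3.08, leaving the range for the later quarter turn.

Emit:
carry_out:
  deltas: [0, 0, -10.7, 0, 0, 0, -1, 0, 0, -10.7, 0, 0, 0, -1, 0, 0, -10.7, 0, 0, 0, -1, 0, 0, -10.7, 0, 0, 0, -1, 0, 0, -10.7, 0, 0, 0, -1, 0, 0, -10.7, 0, 0, 0, -1, 0, 0, -10.7, 0, 0, 0, -1, 0, 0, 0, 0, 0, 0, -1]

```text
clock: 12.38
eef_pos: [527.0, -219.1, 168.3]
tool_rot: [3.14, -0.001, 3.076]
force: [0.2, 0.6, 0.5]
width: 85.5
gripper_force: 0.0
```

Emit:
carry_out:
  deltas: [0, 0, 0, -0.0092, -0.0301, 0, -1, 0, 0, 0, -0.0092, -0.0301, 0, -1, 0, 0, 0, -0.0092, -0.0301, 0, -1, 0, 0, 0, 0, 0, 0.03, -1, 0, 0, 0, 0, 0, 0.03, -1, 0, 0, 0, 0, 0, 0.03, -1, 0, 0, 0, 0, 0, 0.03, -1, 0, 0, 0, 0, 0, 0.02, -1, 0, 0, 0, 0, 0, 0, -1]

```text
clock: 13.5
eef_pos: [548.1, -310.9, 27.1]
tool_rot: [3.14, -0.003, 3.076]
force: [-0.7, -0.4, 0.7]
width: 85.1
gripper_force: 0.0
```

```bash
python3 - <<'E'
from h import *
p=ctrl.read_state()["eef_pos"]+[0,0,39];print(p)
im=[]
for n in("scene","top"):
    i=ctrl.get_image(n)[:,:,::-1].copy();cv2.imwrite(f"pics/{n}5.png",i)
    print(n,pix(n,[p]))
    x,y=(370,220) if n=="scene" else(385,150)
    k=crop(i,x,y,90,90,4.4);q=pix(n,[p])[0];cv2.circle(k,tuple(int(v) for v in (q-[x,y]+.5)*4.4),2,(0,0,255),-1);im.append(k)
cv2.imwrite("pics/crop7.png",np.hstack(im))
E
```

```text
[ 548.05423192 -310.85269728   66.10996751]
scene [[417.13982113 277.04442725]]
top [[434.40152216 193.45933704]]
```

View pics/crop7.png

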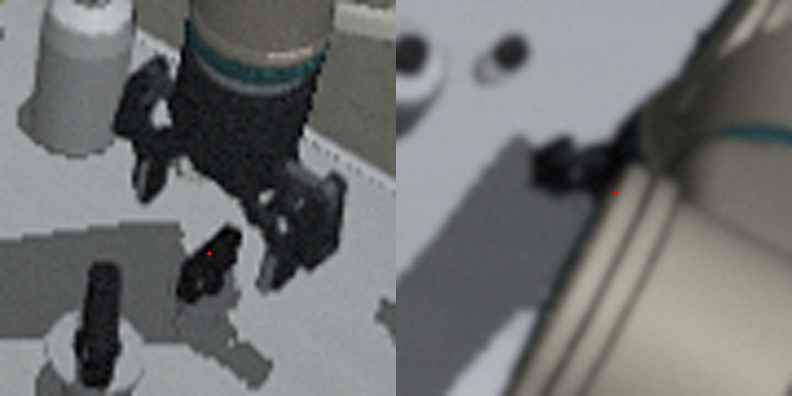

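The fingers straddle the wing: tips in the crop at (147,200) and (275,290), with the wing at (210,258) centred between them. Descending and gripping.

Emit:
carry_out:
  deltas: [0, 0, 0, 0, 0, 0.013, -1, 0, 0, 0, 0, 0, 0.012, -1, 0, 0, 0, 0, 0, 0, 0.3, 0, 0, 0, 0, 0, 0, 0.6, 0, 0, 0, 0, 0, 0, 1, 0, 0, 0, 0, 0, 0, 1, 0, 0, 0, 0, 0, 0, 1, 0, 0, 0, 0, 0, 0, 1]

```text
clock: 14.6
eef_pos: [549.4, -312.0, 3.9]
tool_rot: [-3.141, 0.0, 3.077]
force: [-0.9, -0.6, 1.8]
width: 13.2
gripper_force: 61.8
```

Emit:
carry_out:
  deltas: [0, 0, 0, 0, 0, -0.02, 1, 0, 0, 0, 0, 0, -0.05, 1, 0, 0, 0, 0, 0, -0.05, 1, 0, 0, 0, 0, 0, -0.05, 1, 0, 0, 0, 0, 0, -0.04, 1, 0, 0, -7, 0, 0, 0, 1, 0, 0, -7, 0, 0, 0, 1, 0, 0, -6.9, 0, 0, 0, 1, 0, 0, 0, 0, 0, 0, 1]

```text
clock: 15.72
eef_pos: [549.0, -311.8, 214.6]
tool_rot: [-3.141, 0.001, -2.842]
force: [-0.2, -0.6, -1.2]
width: 13.1
gripper_force: 61.6
```

Emit:
carry_out:
  deltas: [0, 0, 0, -0.0183, 0.0408, 0, 1, 0, 0, 0, -0.0183, 0.0408, 0, 1, 0, 0, 0, -0.0183, 0.0408, 0, 1, 0, 0, 0, -0.0183, 0.0408, 0, 1, 0, 0, 0, -0.0183, 0.0408, 0, 1, 0, 0, 0, -0.0183, 0.0408, 0, 1, 0, 0, 0, -0.0183, 0.0408, 0, 1, 0, 0, 0, -0.0183, 0.0408, 0, 1, 0, 0, 0, -0.0183, 0.0408, 0, 1, 0, 0, 0, 0, 0, 0, 1, 0, 0, 0, 0, 0, 0, 1]

```text
clock: 17.1
eef_pos: [597.6, 87.0, 214.0]
tool_rot: [-3.141, -0.0, -2.842]
force: [0.1, -1.0, -1.8]
width: 12.9
gripper_force: 61.6
```

Emit:
carry_out:
  deltas: [0, 0, 0, -0.0064, 0.0138, 0, 1, 0, 0, 0, -0.0064, 0.0138, 0, 1, 0, 0, 0, -0.0064, 0.0138, 0, 1, 0, 0, 0, 0, 0, 0.025, 1, 0, 0, 0, 0, 0, 0.025, 1, 0, 0, 0, 0, 0, 0, 1, 0, 0, 0, 0, 0, 0, 1]

```text
clock: 17.98
eef_pos: [604.6, 133.5, 164.5]
tool_rot: [3.142, 0.001, -2.841]
force: [-0.7, -0.3, -1.2]
width: 13.0
gripper_force: 61.5
```

```bash
python3 - <<'E'
from h import *
st=ctrl.read_state();p=st["eef_pos"]-[0,0,3.9];print(st["eef_pos"],st["tool_rot"]);im=[]
for n in("scene","top"):
    i=ctrl.get_image(n)[:,:,::-1].copy();cv2.imwrite(f"pics/{n}6.png",i)
    y=.30;ex=np.array([np.cos(y),np.sin(y),0])
    q=pix(n,[p,p+[0,0,34],p+[0,0,34]+23*ex,p+[0,0,34]-23*ex,p+[0,0,9]+22*ex,p+[0,0,9]-22*ex,[603.7,132.2,144]]);print(n,q.round(1).tolist())
    x,yy=(290,135) if n=="scene" else(265,140)
    k=crop(i,x,yy,50,60,8)
    for a in q: cv2.circle(k,tuple(int(v) for v in (a-[x,yy]+.5)*8),2,(0,0,255),-1)
    im.append(k)
cv2.imwrite("pics/crop8.png",np.hstack(im))
E
```

```text
[604.61004511 133.54106998 164.4799937 ] [ 3.14154590e+00  1.34070334e-03 -2.84068513e+00]
scene [[315.5, 172.8], [315.2, 164.2], [318.6, 160.5], [311.8, 168.1], [318.6, 167.0], [312.2, 174.3], [315.7, 177.2]]
top [[289.3, 165.9], [288.4, 163.0], [286.2, 155.4], [290.6, 170.6], [287.1, 158.1], [291.1, 172.3], [290.2, 167.6]]
```

View pics/crop8.png

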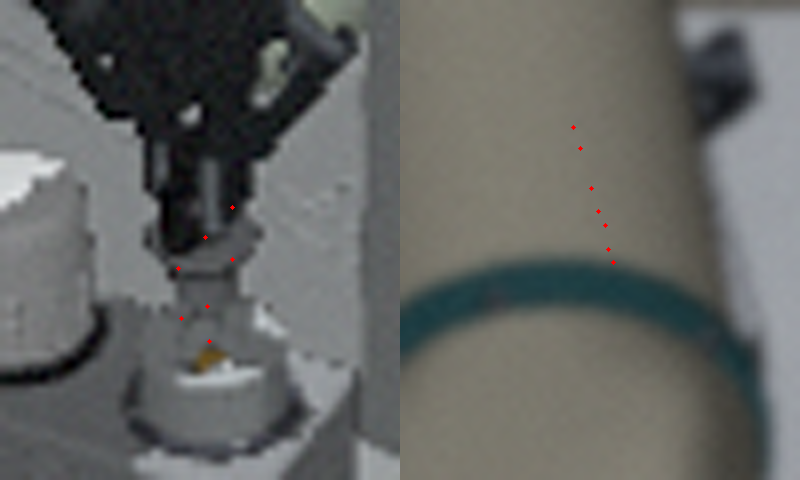

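The flange centre in the scene crop is at ≈(206,245), laterally in line with the projected axis at (205,237), and the brass pin is directly below at (210,360); top is blocked by the arm. I'll make a small correction and descend by feel.

Emit:
carry_out:
  deltas: [0, 0, 0, 0.0012, -0.001, 0, 1, 0, 0, 0, 0, 0, 0.006, 1, 0, 0, 0, 0, 0, 0.006, 1, 0, 0, 0, 0, 0, 0.003, 1, 0, 0, 0, 0, 0, 0.002, 1, 0, 0, 0, 0, 0, 0, 1]

```text
clock: 18.82
eef_pos: [602.9, 131.7, 146.5]
tool_rot: [3.142, -0.0, -2.841]
force: [0.6, 0.1, -2.3]
width: 13.3
gripper_force: 61.5
```

Emit:
carry_out:
  deltas: [0, 0, 0, 0, 0, 0.002, 1, 0, 0, 0, 0, 0, 0, 1]

```text
clock: 19.08
eef_pos: [602.9, 131.7, 144.6]
tool_rot: [3.142, -0.0, -2.841]
force: [-0.1, 0.4, -1.7]
width: 13.2
gripper_force: 61.5
```

Emit:
carry_out:
  deltas: [0, 0, 0, 0, 0, 0.002, 1, 0, 0, 0, 0, 0, 0, 1]

```text
clock: 19.32
eef_pos: [603.6, 131.5, 142.7]
tool_rot: [-3.141, 0.001, -2.841]
force: [1.5, -0.6, -2.9]
width: 12.8
gripper_force: 61.5
```

Emit:
carry_out:
  deltas: [0, 0, 0, 0, 0, 0.002, 1, 0, 0, 0, 0, 0, 0, 1]

```text
clock: 19.58
eef_pos: [603.7, 131.4, 140.8]
tool_rot: [-3.141, 0.001, -2.841]
force: [2.3, -0.3, -1.4]
width: 13.1
gripper_force: 61.5
```

Emit:
carry_out:
  deltas: [0, 0, 0, 0, 0, 0.002, 1, 0, 0, 0, 0, 0, 0, 1]

```text
clock: 19.82
eef_pos: [603.7, 131.4, 138.8]
tool_rot: [-3.141, 0.001, -2.841]
force: [2.8, -1.2, -0.7]
width: 13.2
gripper_force: 61.5
```

Emit:
carry_out:
  deltas: [0, 0, 0, 0, 0, 0.002, 1, 0, 0, 0, 0, 0, 0, 1]

```text
clock: 20.08
eef_pos: [603.7, 131.5, 137.0]
tool_rot: [-3.141, 0.001, -2.841]
force: [3.6, -1.3, 2.0]
width: 13.4
gripper_force: 62.0
```

Emit:
carry_out:
  deltas: [0, 0, 0, -0.0006, 0, 0.002, 1, 0, 0, 0, 0, 0, 0.002, 1, 0, 0, 0, 0, 0, 0, 1]

```text
clock: 20.45
eef_pos: [603.8, 131.5, 132.7]
tool_rot: [-3.141, 0.0, -2.841]
force: [1.5, -2.3, 4.3]
width: 12.8
gripper_force: 62.3
```

Emit:
carry_out:
  deltas: [0, 0, 0, 0, 0, 0.002, 1, 0, 0, 0, 0, 0, 0.002, 1, 0, 0, 0, 0, 0, 0.002, 1, 0, 0, 0, 0, 0, 0, 1]

```text
clock: 20.95
eef_pos: [603.9, 131.5, 127.0]
tool_rot: [-3.141, 0.0, -2.841]
force: [2.4, -1.5, 6.0]
width: 12.8
gripper_force: 62.6
```

Emit:
carry_out:
  deltas: [0, 0, 0, 0, 0, 0.002, 1, 0, 0, 0, 0, 0, 0.002, 1, 0, 0, 0, 0, 0, 0.002, 1, 0, 0, 0, 0, 0, 0, 1]

```text
clock: 21.45
eef_pos: [603.9, 131.5, 121.2]
tool_rot: [-3.141, 0.001, -2.841]
force: [1.4, -2.4, 6.9]
width: 13.1
gripper_force: 63.0
```

Emit:
carry_out:
  deltas: [0, 0, 0, 0, 0, 0.0015, 1, 0, 0, 0, 0, 0, 0.0015, 1, 0, 0, 0, 0, 0, 0, 1]

```text
clock: 21.82
eef_pos: [603.9, 131.5, 118.5]
tool_rot: [-3.141, 0.001, -2.841]
force: [1.9, -2.4, 8.4]
width: 13.1
gripper_force: 63.1
```

Emit:
carry_out:
  deltas: [0, 0, 0, 0, 0, 0.001, 1, 0, 0, 0, 0, 0, 0, 1]

```text
clock: 22.08
eef_pos: [604.0, 131.5, 117.6]
tool_rot: [-3.141, 0.001, -2.841]
force: [1.2, -3.2, 8.6]
width: 13.0
gripper_force: 63.2
```

Emit:
carry_out:
  deltas: [0, 0, 0, 0, 0, 0.001, 1, 0, 0, 0, 0, 0, 0, 1]

```text
clock: 22.32
eef_pos: [604.0, 131.5, 116.6]
tool_rot: [-3.141, 0.001, -2.841]
force: [0.7, -2.8, 9.6]
width: 13.0
gripper_force: 63.3
```

Depth is about 31 mm with a smooth spring force. I'll back off 0.8 mm and turn clockwise (positive about the tool's z, which points down).

Emit:
carry_out:
  deltas: [0, 0, 0, 0, -0.0005, -0.0008, 1, 0, 0, 4, 0, 0, 0, 1, 0, 0, 4, 0, 0, 0, 1, 0, 0, 4, 0, 0, 0, 1, 0, 0, 4, 0, 0, 0, 1, 0, 0, 4, 0, 0, 0, 1, 0, 0, 0, 0, 0, 0, 1]

```text
clock: 23.2
eef_pos: [603.8, 131.6, 116.8]
tool_rot: [3.141, 0.0, 3.094]
force: [0.9, -1.5, 6.4]
width: 12.8
gripper_force: 62.7
```

```bash
python3 -c "
from h import *
s=ctrl.read_state();print({k:np.round(s[k],3) for k in('eef_pos','tool_rot','force','torque','qpos')})"
```

```text
{'eef_pos': array([603.786, 131.644, 116.809]), 'tool_rot': array([3.141, 0.   , 3.094]), 'force': array([ 0.909, -1.507,  6.388]), 'torque': array([-0.414, -0.363,  0.221]), 'qpos': array([-0.362,  0.674,  0.167,  1.688, -0.146,  0.791,  1.395])}
```

Emit:
carry_out:
  deltas: [0, 0, 5, 0, 0, 0, 1, 0, 0, 5, 0, 0, 0, 1, 0, 0, 5, 0, 0, 0, 1, 0, 0, 5, 0, 0, 0, 1, 0, 0, 5, 0, 0, 0, 1, 0, 0, 0, 0, 0, 0, 1]

```text
clock: 23.95
eef_pos: [604.3, 133.0, 116.8]
tool_rot: [3.139, 0.001, 2.658]
force: [1.7, 0.8, 5.9]
width: 13.1
gripper_force: 62.6
```

```bash
python3 -c "
from h import *
s=ctrl.read_state();print({k:np.round(s[k],3) for k in('eef_pos','tool_rot','force','torque','qpos')})"
```

```text
{'eef_pos': array([604.339, 133.033, 116.839]), 'tool_rot': array([3.139e+00, 1.000e-03, 2.658e+00]), 'force': array([1.682, 0.845, 5.853]), 'torque': array([ 0.102, -0.62 ,  0.256]), 'qpos': array([-0.438,  0.686,  0.29 ,  1.69 , -0.257,  0.801,  1.057])}
```

Emit:
carry_out:
  deltas: [0, 0, 5, 0, 0, 0, 1, 0, 0, 5, 0, 0, 0, 1, 0, 0, 5, 0, 0, 0, 1, 0, 0, 5, 0, 0, 0, 1, 0, 0, 5, 0, 0, 0, 1, 0, 0, 5, 0, 0, 0, 1, 0, 0, 5, 0, 0, 0, 1, 0, 0, 0, 0, 0, 0, 1]

```text
clock: 24.95
eef_pos: [605.8, 134.3, 116.9]
tool_rot: [3.136, -0.001, 2.048]
force: [5.0, 1.6, 3.7]
width: 13.2
gripper_force: 62.4
```

```bash
python3 -c "
from h import *
s=ctrl.read_state();print({k:np.round(s[k],3) for k in('eef_pos','tool_rot','force','torque','qpos')})"
```

```text
{'eef_pos': array([605.801, 134.346, 116.937]), 'tool_rot': array([ 3.136e+00, -1.000e-03,  2.048e+00]), 'force': array([4.989, 1.621, 3.689]), 'torque': array([ 0.518, -1.261,  0.334]), 'qpos': array([-0.539,  0.714,  0.463,  1.692, -0.411,  0.829,  0.584])}
```

Emit:
carry_out:
  deltas: [0, 0, 2, 0, 0.0015, 0, 1, 0, 0, 2, 0, 0, 0, 1, 0, 0, 0, 0, 0, 0, 1]

```text
clock: 25.32
eef_pos: [606.1, 134.5, 116.9]
tool_rot: [3.138, -0.002, 1.977]
force: [4.0, 2.0, 5.2]
width: 13.2
gripper_force: 62.7
```

```bash
python3 -c "
from h import *
s=ctrl.read_state();print({k:np.round(s[k],3) for k in('eef_pos','tool_rot','force','torque')})"
```

```text
{'eef_pos': array([606.123, 134.455, 116.898]), 'tool_rot': array([ 3.138e+00, -2.000e-03,  1.977e+00]), 'force': array([3.964, 1.953, 5.16 ]), 'torque': array([ 0.523, -0.914,  0.385])}
```

Emit:
carry_out:
  deltas: [0, 0, 2, 0, 0, 0, 1, 0, 0, 0, 0, 0, 0, 1, 0, 0, 0, 0, 0, 0, 1]

```text
clock: 25.7
eef_pos: [606.2, 134.5, 116.9]
tool_rot: [3.138, -0.002, 1.943]
force: [3.1, 2.2, 5.7]
width: 12.9
gripper_force: 62.7
```

```bash
python3 - <<'E'
from h import *
s=ctrl.read_state();print({k:np.round(s[k],3) for k in('eef_pos','tool_rot','force','torque')})
from box import box
for n,r in(("scene",(240,190,75,75)),("top",(255,195,65,60))):
    im=ctrl.get_image(n)[:,:,::-1].copy();cv2.imwrite(f"pics/{n}7.png",im);box(im,n,r)
E
```

```text
{'eef_pos': array([606.206, 134.527, 116.929]), 'tool_rot': array([ 3.138e+00, -2.000e-03,  1.943e+00]), 'force': array([3.15 , 2.246, 5.673]), 'torque': array([ 0.562, -1.008,  0.46 ])}
scene [283.1 217.9] sides 127.0 106.0 yaw 0.24 -1.75 c [456.4 135.   63. ]
top [290.4 220.9] sides 96.0 108.0 yaw -1.37 -2.94 c [456.2 133.5  63. ]
```

Torque has passed the spring's 0.35 N·m and rises 0.075 per 2°, so the key is at the stop. The box is unmoved at (456,134). One last look before handing in.

```bash
python3 - <<'E'
from h import *
cv2.imwrite("pics/crop9.png",crop(cv2.imread("pics/scene7.png"),250,130,110,100,5))
E
```

```text
(no output)
```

View pics/crop9.png

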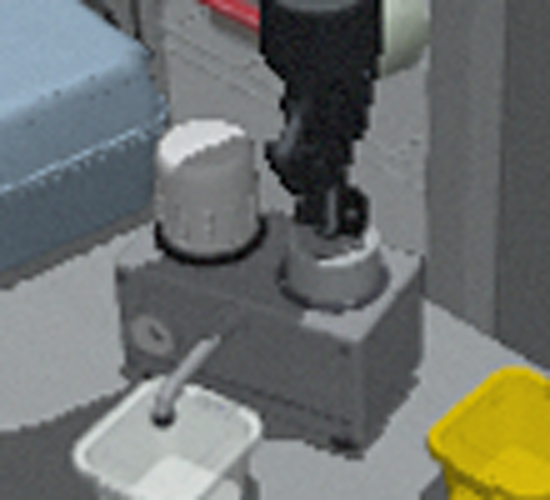

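The key is seated with its flange on the ring (crop ≈(335,235)) and the fingers still hold it. The spout tip at (162,415) is over the open box.

```bash
python3 -c "
from cell import ctrl
print(ctrl.finish_job())"
```

```text
the job is handed in; nothing more can be done
None
```

I handed the job in with the box under the spout, about 5 mm off centre, and the key about 31 mm down in the socket, turned to the stop and still gripped. The hand-in call returned no verdict, so I can't confirm it passed.

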